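# Load the stovetop smoker and clamp its lid

### The arm

A 6-joint arm with a two-finger parallel gripper is mounted at the origin on a cart in front of the work surface, level with it; the furniture and walls round the work are solid. World frame = base frame: x ahead of the robot, y to its left, z up, the work surface at z = 0. Lengths are in mm, angles in rad, forces in N, time in s.
With the tool pointing down it reaches from about 425 to 950 mm from the base axis. Payload 3.5 kg.
Tool frame: the origin (TCP) lies midway between the tips of the shut fingers; the grasp point (between the pads) lies 19 mm behind it (manip.grasp_offset is the distance from the TCP to the grasp point, in mm); z points along the fingers, y is the line along which they close (so a half turn about z gives the same grasp; the last joint's range is limited). The gripper opens to 85 mm and grips with 20 to 120 N. Pads are 22 mm wide; open, the fingers measure 114 mm over their backs; the gripper's body (76 mm by 85 mm) begins 54 mm behind the grasp point. The pads swing forward as they close: fully open they stand 13 mm farther back than shut.
Start: joints at [-1.406, 0.286, 1.577, -0, 1.279, -0.15], TCP at [209.021, -641.807, 231.325] pointing down, gripper open.
Joint ranges: [-2.77, 2.77], [-0.9, 2.22], [0.21, 2.48], [-1.53, 4.67], [0.24, 2.81], [-2.84, 2.84]. Speed limits (rad/s): [2.79, 2.79, 3.14, 3.14, 3.14, 3.14].

### API

Orientations are given as a unit quaternion [w, x, y, z].
In Python, from cell import manip gives the robot as it stands.
- The arm moves only by the shell command python3 -m jog 'ROWS' [FORCE]. ROWS is JSON, a list of rows, each a list of 3 entries, a list of its own where there are three numbers: the shift along the tool's x, y, z in mm, then the turn, a rotation vector about the tool's x, y, z in rad, then the closure in counts, from 0 (fully open) to 255 (shut). A call has 1 to 20 rows; each row is the pose to reach, as a shift and turn from the pose commanded when the call began, along the tool's axes at that moment; what a row does not reach only later rows make up. A row lasts 1/12 s, in which the tool goes at most 41.7 mm and 7.16 degrees, less where a joint would pass 70% of its speed; a pose out of reach is approached as far as the arm can. A call with a gripper value outside its range is refused whole. The fingers move at their own pace and stop on an object; FORCE is the grip in N (left out, the last holds). Time passes only in rows, so rows that repeat a pose let the fingers close. It gives the time, the measured TCP pose, the force, the opening and the grip force at its end, in the units of the state.
- manip.get_obs(): the state, without advancing time (a new reading comes with each control period).
- manip.grab_frame(name): name is "scene" or "top" or "wrist"; returns a dict with "img" (384x512x3 uint8, blue, green, red), "vertical_fov" (degrees; the focal length in pixels is half the picture's height over the tangent of half this angle, whatever the lens; pixels are square), "cx", "cy" (the principal point, pixels), "rvec" (rotation vector, rad) and "tvec" (3), from world to camera coordinates, as OpenCV has them. Camera axes: x right, y down, z forward; pixel columns grow to the right and rows downward; lengths in mm; the calibration is good to about 2 mm. The wrist camera is an equidistant fisheye: a pixel r from the principal point sees the ray r / f radians off the axis. A picture is of the moment at which its call begins. There is no depth.
- manip.close_job(): hands the job in; it is judged then, once.
Trained networks look in the newest picture that a camera, given by its name, has taken for a name from the list of things; names that differ only in an ending like _2 or _b are one class to them, and where a whole thing is asked for, a point or a joint stands for the part that bears it (a point fixed in the world has none). Each returns a list of dicts, best first, with "score" (0 to 1); they miss things now and then, are a little off and sometimes report something else, mostly with a low value. They report only what shows in the picture. A call takes as long as a camera call. They do not tell look-alikes from the thing itself.
- manip.cut_out(camera, thing): "region" (384x512 bool, what is visible of it) and "bbox" ([centre column, centre row, width, height] in pixels, round what is visible of it).
- manip.mark_of(camera, thing): "location" ([column, row] in pixels: a listed point, or the origin of a listed thing).
The state is a dict: "clock": time; "joints": joint angles; "joint_vel": joint speeds; "effort": joint torques, N m; "eef_pos": TCP position; "ee_rot": TCP orientation; "ft_force": force on the tool from outside, world axes, zero at the start; "ft_torque": the same for the moment, N m; "opening": finger opening in mm; "finger_force": force on a finger pad.
Only numpy, scipy, OpenCV 4.12 (cv2) and the standard library are available. Lean on these libraries where they do the work, as an engineer would, in place of code of your own. Each camera call takes 0.05 s, during which the arm holds its last target. There are 200 camera calls.

### The job

Put the lemon from the chopping board into the open steel smoker box on the stove and let go of it. Then lower the hinged lid fully shut without letting it slam, and swing the hold-down clamp on the box's side over until it lies flat down on the shut lid. Leave the onion, pepper mill, honey jar and egg timer where they are.

Things in the scene. Friction and masses are not known exactly. Their poses are not given: they have to be found in the camera images.
- smoker: Stovetop smoker: fixed open-topped steel box, outside 150 mm (its x) by 190 mm (its y), walls 4 mm, on either half of the stove. Origin: centre of its underside on the stove top. x points from its front to the hinged side (away from the robot, within about 0.2 rad), y to its left, z up. Rim at z = 81 mm. Hinged lid; clamp on the -y wall; loop handle out 26 mm from the +y wall.
- smoker_inside (a point): Point on top of the wire rack (z = 14.5 mm) at the middle of the smoker's inside, which measures 142 by 182 mm; axes as the smoker's.
- smoker_lid (a joint): Lid angle, rad: 0 = fully shut, flat on the rim; 1.57 = upright; 1.9 = stop, leaning back. Starts at 1.55 to 1.8. Steel plate 156 mm (front to back) by 196 mm, 5 mm thick, underside in the hinge axis's plane; a black knob 24 mm wide, 23 mm high in the middle of its outer face. Stiff hinge (0.32 N m): it stays where left and closes when its outer face is pushed (2 to 5 N near the edge).
- lid_front_edge (a point): Point on the lid's outer face (the top when shut) 3 mm from the edge opposite the hinge, mid-width; 154 mm from the hinge axis. Moves with the lid: its x axis points from this edge to the hinge, its z axis out of the outer face.
- smoker_clamp (a joint): Clamp arm angle, rad: 0 = down flat over the lid; 1.57 = upright; 2.1 = stop, leaning outward. Starts at 1.5 to 1.9. Dark steel bar 16 mm wide (along the smoker's x), 7 mm thick, reaching 62 mm from its pivot; shut, its top is at z = 97 mm, 49 mm in over the lid. It stays where left (0.08 N m of friction). Swung down too soon it blocks the lid.
- clamp_arm_end (a point): Free end of the clamp arm, 62 mm from the pivot axis, mid-width and mid-thickness; moves with the arm. Its y axis points along the arm away from the pivot, z out of the face that is on top when the clamp is down.
- lid_hinge (a point): Middle of the lid's hinge axis, which runs along the smoker's y; fixed, at x = +79 mm, y = 0, z = 82 mm in the smoker's frame; axes as the smoker's.
- clamp_pivot (a point): Middle of the clamp arm's pivot axis, which runs along the smoker's x; fixed, at x = -30 mm, y = -108 mm, z = 92 mm in the smoker's frame; axes as the smoker's.
- lemon_center (a point): Centre of the loose lemon, 83 mm long (its own x axis) and 58 mm across; it lies on its side on the chopping board with its centre 29 mm above the board, 0.13 kg (can vary by 30 percent).
- board: Wooden chopping board, fixed, 300 mm (its y, roughly along the world's x) by 210 mm (its x), 22 mm thick; origin at the centre of its underside on the stove top.
- onion_center (a point): Centre of a loose onion, about 75 mm in all directions, on the far end of the board; leave it.
- mill_center (a point): Centre of a wooden pepper mill, 58 mm diameter, 170 mm tall, at the back of the stove; leave it.
- honey_center (a point): Centre of a glass honey jar with a dark lid, 65 mm diameter, 86 mm tall, at the back of the stove; leave it.
- timer_center (a point): Centre of a black egg-shaped timer, 49 mm diameter, 60 mm tall, at the back of the stove; leave it.
Mind the look-alikes: they are no part of the job. Of the things that look like the part that bears lemon_center, the larger one is meant.

How it is judged:
By the outcome, as a careful person would: the job done as asked, in the order asked, and still so for the second after the job is handed in, with the robot touching nothing.
It also fails if it takes over 67 s, if anything falls off the work surface, if the arm or the gripper's body presses on something with over 40 N, if the wrist force passes 120 N, or if a joint passes its speed limit or range.

## Working session

There is one attempt and no reset: what is moved stays moved. The work goes in short steps, Python scripts to look and compute and a shell command to move; the robot and the scene stay as the last step left them, time stands still between calls to the robot, and variables do not carry over. Pictures are saved under pics/ and viewed, at most 10 in all, crops included, and the job is handed in when it is done.

```bash
mkdir -p pics; ls; cat > h.py <<'E'
import numpy as np, cv2
from cell import manip
from scipy.spatial.transform import Rotation as R
def cam(f):
    fl=f["img"].shape[0]/2/np.tan(np.radians(f["vertical_fov"])/2)
    Rm=cv2.Rodrigues(np.array(f["rvec"],float))[0]; t=np.array(f["tvec"],float).ravel()
    return fl,Rm,t
def ray(f,px,fish=False):
    fl,Rm,t=cam(f); d=np.array([px[0]-f["cx"],px[1]-f["cy"]])/fl
    if fish:
        r=np.linalg.norm(d); v=np.array([*(d/max(r,1e-9)*np.sin(r)),np.cos(r)])
    else: v=np.array([*d,1.])
    v/=np.linalg.norm(v); return -Rm.T@t, Rm.T@v
def atz(f,px,z,fish=False):
    o,v=ray(f,px,fish); return o+v*(z-o[2])/v[2]
def tri(rays):
    A=sum(np.eye(3)-np.outer(v,v) for o,v in rays); b=sum((np.eye(3)-np.outer(v,v))@o for o,v in rays)
    return np.linalg.solve(A,b)
def proj(f,P):
    fl,Rm,t=cam(f); c=Rm@np.array(P,float)+t; return np.array([f["cx"],f["cy"]])+fl*c[:2]/c[2]
def rot(o): # quaternion wxyz
    q=o["ee_rot"]; return R.from_quat([q[1],q[2],q[3],q[0]])
E
cat > a.py <<'E'
from h import *
F={c:manip.grab_frame(c) for c in("scene","top")}
for c in F: cv2.imwrite(f"pics/{c}0.png",F[c]["img"])
cv2.imwrite("pics/both.png",np.vstack([F["scene"]["img"],F["top"]["img"]])[:,:])
import pickle; pickle.dump(F,open("F.pkl","wb"))
for n in "smoker smoker_inside lid_front_edge clamp_arm_end lid_hinge clamp_pivot lemon_center board onion_center".split():
    M={c:manip.mark_of(c,n) for c in F}
    print(n,{c:[(np.round(m["location"]).astype(int).tolist(),round(m["score"],2)) for m in M[c][:3]] for c in M}, end=" ")
    if all(M.values()):
        rs=[ray(F[c],M[c][0]["location"]) for c in F]; p=tri(rs)
        print(np.round(p), "res",[round(float(np.linalg.norm(np.cross(p-o,v))),1) for o,v in rs])
    else: print()
o=manip.get_obs(); print(o["eef_pos"],rot(o).as_matrix().round(3).tolist(),o["clock"])
E
python3 a.py
```

```text
pics
smoker {'scene': [([241, 273], 0.74)], 'top': [([181, 220], 0.71)]} [534. 225.   9.] res [0.2, 0.2]
smoker_inside {'scene': [([244, 268], 0.73)], 'top': [([184, 222], 0.94)]} [530. 215.  22.] res [2.5, 2.5]
lid_front_edge {'scene': [([190, 201], 0.71), ([271, 202], 0.41)], 'top': [([159, 167], 0.92)]} [646. 238. 233.] res [1.1, 1.1]
clamp_arm_end {'scene': [([269, 204], 0.72), ([178, 210], 0.22)], 'top': [([219, 215], 0.45)]} [534. 102. 153.] res [5.5, 5.5]
lid_hinge {'scene': [([213, 246], 0.95), ([237, 139], 0.49)], 'top': [([170, 186], 0.76), ([277, 142], 0.23)]} [613. 237.  89.] res [8.9, 8.9]
clamp_pivot {'scene': [([270, 223], 0.84)], 'top': [([221, 223], 0.63)]} [522. 105.  85.] res [0.9, 0.9]
lemon_center {'scene': [([162, 257], 0.85), ([309, 173], 0.57), ([299, 187], 0.26)], 'top': [([309, 222], 0.89), ([156, 152], 0.58), ([300, 223], 0.35)]} [611.  93.  97.] res [236.1, 236.1]
board {'scene': [([299, 187], 0.88)], 'top': [([300, 226], 0.84)]} [ 524. -110.   11.] res [10.2, 10.2]
onion_center {'scene': [([268, 166], 0.96)], 'top': [([294, 181], 0.86)]} [636. -95.  61.] res [1.1, 1.1]
[ 209.00890812 -641.79725506  231.32555989] [[0.951, 0.31, -0.0], [0.31, -0.951, 0.0], [-0.0, -0.0, -1.0]] 1.0
```

```bash
python3 - <<'E'
from h import *; import pickle
F=pickle.load(open("F.pkl","rb"))
a=cv2.resize(F["scene"]["img"][100:330,120:380],(600,530)); b=F["top"]["img"][100:300,110:370]
cv2.imwrite("pics/s.png",a); cv2.imwrite("pics/t.png",cv2.resize(b,(780,600)))
for p in [(309,222),(156,152),(300,223)]: print("top",p,atz(F["top"],p,51).round())
for p in [(162,257),(309,173),(299,187)]: print("scene",p,atz(F["scene"],p,51).round())
E
```

```text
top (309, 222) [ 525. -135.   51.]
top (156, 152) [721. 290.  51.]
top (300, 223) [ 522. -110.   51.]
scene (162, 257) [711. 303.  51.]
scene (309, 173) [ 520. -140.   51.]
scene (299, 187) [522. -73.  51.]
```

View pics/s.png

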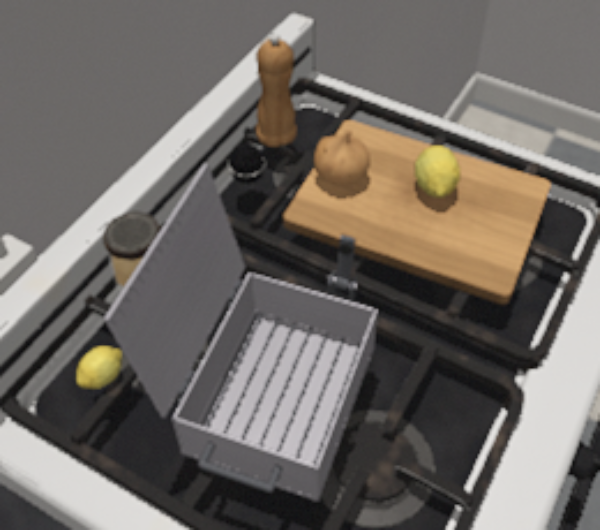

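View pics/t.png

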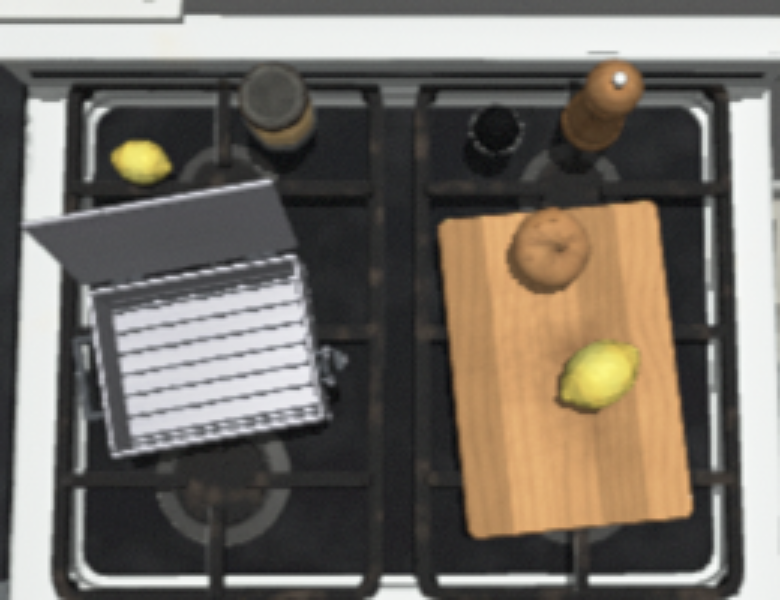

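The top view shows two yellow fruit. The big lemon is on the board at (309,222), and a smaller one is on the stove at (156,152). The enlarged crop confirms that the board one is larger and is the one meant. The lid leans back behind the box, and the clamp stands upright at (221,218).

```bash
python3 - <<'E'
from h import *; import pickle
F=pickle.load(open("F.pkl","rb")); T=F["top"]
c=[(92,290),(118,457),(328,415),(300,262)]
P=[atz(T,(110+u/3,100+v/3),81) for u,v in c]
print(np.round(P),"centre",np.mean(P,0).round())
fr=P[1]-P[2]; print("yaw from front",np.arctan2(-fr[0],fr[1]),np.linalg.norm(fr), "right side",P[3]-P[2])
for n in("top","scene"):
    for m in manip.cut_out(n,"lemon_center")[:2]:
        g=m["region"]; ys,xs=np.nonzero(g); W=np.array([atz(F[n],p,51)[:2] for p in zip(xs,ys)])
        w,v=np.linalg.eigh(np.cov(W.T)); print(n,m["bbox"],W.mean(0).round(),2*np.sqrt(w).round(1)*2,np.degrees(np.arctan2(*v[::-1,1])))
for n in("honey_center","timer_center","mill_center","clamp_arm_end"):
    rs=[]
    for cc in F:
        m=manip.mark_of(cc,n); 
        if m: rs.append(ray(F[cc],m[0]["location"]))
    if len(rs)==2: print(n,tri(rs).round())
E
```

```text
[[593. 321.  81.]
 [445. 293.  81.]
 [481. 109.  81.]
 [618. 135.  81.]] centre [534. 214.  81.]
yaw from front 0.19401671802289722 187.99077224377132 right side [136.64768141  26.12170779   0.        ]
top [308.6, 223.6, 26.5, 22.0] [ 519. -136.] [56.8 76. ] 126.1444658230693
top [217.8, 222.1, 11.1, 5.2] [529. 111.] [13.6 18.4] 110.35557825699142
scene [312.1, 174.4, 21.1, 17.9] [ 518. -139.] [62.4 95.6] 110.77869652411714
timer_center [763. -52.  22.]
mill_center [ 769. -146.   80.]
clamp_arm_end [534. 102. 153.]
```

```bash
cat > go.py <<'E'
# go.py x y z [yaw_of_tool_y_deg]: print shift/turn in tool axes from the current pose (measured), tool pointing down
import sys; from h import *
a=list(map(float,sys.argv[1:])); o=manip.get_obs(); Rc=rot(o)
print("shift",Rc.inv().apply(np.array(a[:3])-o["eef_pos"]).round(1).tolist(),end=" ")
y=np.array([np.cos(np.radians(a[3])),np.sin(np.radians(a[3])),0]) if len(a)>3 else Rc.as_matrix()[:,1]
z=np.array([0,0,-1.]); y-=z*(y@z); y/=np.linalg.norm(y)
print("turn",(Rc.inv()*R.from_matrix(np.c_[np.cross(y,z),y,z])).as_rotvec().round(3).tolist(), "q",np.round(o["joints"],2).tolist())
E
python3 -m jog '[[[451,-384,80],[0,0,-1.85],0],[[451,-384,80],[0,0,-1.85],0],[[451,-384,80],[0,0,-1.85],0],[[451,-384,80],[0,0,-1.85],0],[[451,-384,80],[0,0,-1.85],0],[[451,-384,80],[0,0,-1.85],0],[[451,-384,80],[0,0,-1.85],0],[[451,-384,80],[0,0,-1.85],0],[[451,-384,80],[0,0,-1.85],0],[[451,-384,80],[0,0,-1.85],0],[[451,-384,80],[0,0,-1.85],0],[[451,-384,80],[0,0,-1.85],0],[[451,-384,80],[0,0,-1.85],0],[[451,-384,80],[0,0,-1.85],0],[[451,-384,80],[0,0,-1.85],0],[[451,-384,80],[0,0,-1.85],0],[[451,-384,80],[0,0,-1.85],0],[[451,-384,80],[0,0,-1.85],0]]' 40
python3 - <<'E'
from h import *
f=manip.grab_frame("wrist"); cv2.imwrite("pics/w1.png",f["img"])
m=manip.cut_out("wrist","lemon_center")
for g in m[:2]:
    ys,xs=np.nonzero(g["region"]); W=np.array([atz(f,p,51,True)[:2] for p in zip(xs,ys)])
    w,v=np.linalg.eigh(np.cov(W.T)); print(g["score"],g["bbox"],W.mean(0).round(),4*np.sqrt(w).round(1),np.degrees(np.arctan2(*v[::-1,1])))
for k in manip.mark_of("wrist","lemon_center")[:2]: print(k,atz(f,k["location"],51,True).round())
E
python3 go.py 519 -137 30 34
```

```text
clock: 3.0
eef_pos: [518.8, -137.7, 151.6]
ee_rot: [0.0, 0.47, 0.883, -0.0]
ft_force: [-0.9, -0.1, -1.3]
opening: 85.4
finger_force: 0.0
0.74 [259.8, 187.9, 69.7, 97.9] [ 520. -138.] [58.  80.8] 121.69206264568868
{'location': [259.3, 187.2], 'score': 0.9} [ 519. -135.   51.]
shift [1.0, 1.0, 121.7] turn [0.0, 0.001, -0.002] q [-0.45, 0.06, 1.98, -0.0, 1.09, -1.04]
```

View pics/w1.png

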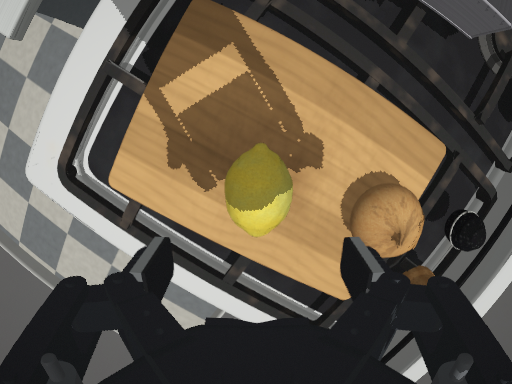

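The wrist view shows the lemon centred between the fingers at (260,188), with its long axis across the closing line. The onion at (388,220) is clear of the right finger. Going down to grip.

```bash
python3 -m jog '[[[0,1,40],[0,0,0],0],[[1,1,75],[0,0,0],0],[[1,1,100],[0,0,0],0],[[1,1,115],[0,0,0],0],[[1,1,122],[0,0,0],0],[[1,1,122],[0,0,0],160],[[1,1,122],[0,0,0],160],[[1,1,122],[0,0,0],160],[[1,1,122],[0,0,0],160],[[1,1,122],[0,0,0],160],[[1,1,122],[0,0,0],160],[[1,1,122],[0,0,0],160],[[1,1,122],[0,0,0],160],[[1,1,122],[0,0,0],160],[[1,1,122],[0,0,0],160]]' 40
python3 go.py 519 -137 210
```

```text
clock: 4.4
eef_pos: [520.7, -136.6, 31.3]
ee_rot: [0.002, 0.469, 0.883, -0.0]
ft_force: [-1.0, -1.8, 6.5]
opening: 54.8
finger_force: 42.7
shift [0.0, -1.4, -178.7] turn [0.001, 0.004, -0.0] q [-0.44, 0.25, 2.04, -0.0, 0.86, -1.04]
```

```bash
python3 -m jog '[[[0,0,-20],[0,0,0],160],[[0,0,-55],[0,0,0],160],[[0,0,-95],[0,0,0],160],[[0,0,-135],[0,0,0],160],[[0,0,-170],[0,0,0],160],[[0,0,-170],[0,0,0],160]]'
python3 go.py 525 214 205 99;python3 go.py 525 214 205 -81
```

```text
clock: 4.9
eef_pos: [523.3, -137.2, 208.5]
ee_rot: [0.008, 0.469, 0.883, 0.001]
ft_force: [2.1, -0.5, 0.5]
opening: 54.8
finger_force: 43.1
shift [290.0, 198.0, 1.3] turn [-0.0, 0.016, -1.134] q [-0.44, 0.0, 1.94, 0.0, 1.19, -1.04]
shift [290.0, 198.0, 1.3] turn [0.019, 0.0, 2.008] q [-0.44, 0.0, 1.94, 0.0, 1.19, -1.04]
```

```bash
python3 -m jog '[[[25,17,0],[0,0,-0.1],160],[[60,40,0],[0,0,-0.22],160],[[290,198,0],[0,0,-1.16],160],[[290,198,0],[0,0,-1.16],160],[[290,198,0],[0,0,-1.16],160],[[290,198,0],[0,0,-1.16],160],[[290,198,0],[0,0,-1.16],160],[[290,198,0],[0,0,-1.16],160],[[290,198,0],[0,0,-1.16],160],[[290,198,0],[0,0,-1.16],160],[[290,198,0],[0,0,-1.16],160],[[290,198,0],[0,0,-1.16],160],[[290,198,0],[0,0,-1.16],160],[[290,198,0],[0,0,-1.16],160]]'
python3 - <<'E'
from h import *
f=manip.grab_frame("wrist"); g=manip.grab_frame("scene"); cv2.imwrite("pics/w2.png",np.hstack([cv2.resize(f["img"],(400,300)),cv2.resize(g["img"][100:330,120:430],(400,300))]))
E
python3 go.py 523 214 30 101
```

```text
clock: 6.07
eef_pos: [520.9, 214.5, 199.0]
ee_rot: [-0.0, -0.09, 0.996, -0.0]
ft_force: [-1.1, 0.3, -0.6]
opening: 54.7
finger_force: 43.1
shift [-1.8, -0.9, 169.3] turn [0.0, -0.0, -0.011] q [0.21, 0.07, 1.88, 0.0, 1.19, -1.54]
```

View pics/w2.png

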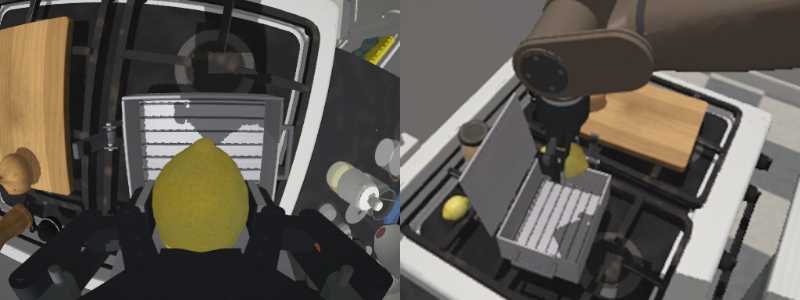

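The lemon hangs over the middle of the open box, inside the rim. Lowering and releasing.

```bash
python3 -m jog '[[[0,0,25],[0,0,0],160],[[0,0,60],[0,0,0],160],[[0,0,95],[0,0,0],160],[[0,0,125],[0,0,0],160],[[0,0,148],[0,0,0],160],[[0,0,162],[0,0,0],160],[[0,0,168],[0,0,0],160],[[0,0,168],[0,0,0],160],[[0,0,168],[0,0,0],160]]'
```

```text
clock: 6.92
eef_pos: [521.7, 215.3, 32.0]
ee_rot: [0.0, -0.091, 0.996, 0.0]
ft_force: [1.0, -0.5, -0.6]
opening: 54.8
finger_force: 43.2
```

```bash
python3 -m jog '[[[0,0,0],[0,0,0],110],[[0,0,0],[0,0,0],60],[[0,0,0],[0,0,0],20],[[0,0,0],[0,0,0],0],[[0,0,0],[0,0,0],0],[[0,0,0],[0,0,0],0],[[0,0,-15],[0,0,0],0],[[0,0,-45],[0,0,0],0],[[0,0,-85],[0,0,0],0],[[0,0,-125],[0,0,0],0],[[0,0,-165],[0,0,0],80],[[0,0,-205],[0,0,0],150],[[0,0,-245],[0,0,0],255],[[0,0,-245],[0,0,0],255],[[0,0,-245],[0,0,0],255]]'; python3 - <<'E'
from h import *
f=manip.grab_frame("wrist"); cv2.imwrite("pics/w3.png",f["img"])
m=manip.mark_of("wrist","lemon_center"); print([(k["location"],atz(f,k["location"],43,True).round(),k["score"]) for k in m])
E
python3 go.py 700 248 285
```

```text
clock: 8.17
eef_pos: [522.6, 215.9, 280.6]
ee_rot: [0.004, -0.092, 0.996, 0.0]
ft_force: [-0.5, -0.0, -0.5]
opening: 25.6
finger_force: 0.0
[([255.2, 153.6], array([514., 212.,  43.]), 0.67)]
shift [-182.5, -0.7, -9.8] turn [-0.0, -0.001, -0.0] q [0.21, 0.01, 1.81, -0.0, 1.33, -1.54]
```

View pics/w3.png

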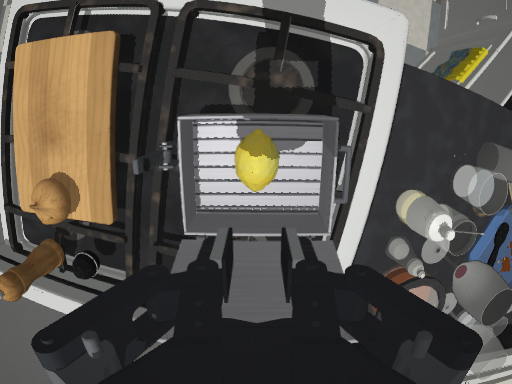

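The lemon lies on the rack at (256,160), well inside the walls. Next, closed fingers go over and behind the lid.

```bash
python3 -m jog '[[[0,0,0],[0,0,0],255],[[-30,5,0],[0,0,0],255],[[-65,10,0],[0,0,0],255],[[-100,15,0],[0,0,0],255],[[-135,15,0],[0,0,0],255],[[-160,15,0],[0,0,0],255],[[-178,15,0],[0,0,0],255],[[-178,15,0],[0,0,0],255],[[-178,15,0],[0,0,0],255],[[-178,15,0],[0,0,0],255]]'; cat > sm.py <<'E'
from h import *
o=manip.get_obs(); c,s=np.cos(.19),np.sin(.19); d=o["eef_pos"]-np.array([533,215,0])
print("smoker frame",(np.array([[c,s,0],[-s,c,0],[0,0,1]])@d).round(1),"s",round(c*d[0]+s*d[1]-79,1),"ft",np.round(o["ft_force"],1),o["clock"])
E
python3 sm.py
python3 - <<'E'
from h import *
F={c:manip.grab_frame(c) for c in("scene","wrist")}
for n in("lid_front_edge","honey_center"):
  for c in F: print(n,c,[(np.round(k["location"]).tolist(),round(k["score"],2),atz(F[c],k["location"],232 if n[0]=="l" else 43,c=="wrist").round()) for k in manip.mark_of(c,n)[:2]])
cv2.imwrite("pics/s4.png",np.hstack([cv2.resize(F["wrist"]["img"],(400,300)),cv2.resize(F["scene"]["img"][100:330,120:430],(400,300))]))
E
```

```text
clock: 9.1
eef_pos: [692.2, 262.5, 274.3]
ee_rot: [-0.002, -0.092, 0.996, -0.0]
ft_force: [-0.6, -0.4, -0.1]
opening: 0.0
finger_force: 0.0
smoker frame [165.3  16.6 274.3] s 86.3 ft [-0.6 -0.4 -0.1] 9.1
lid_front_edge scene [([186.0, 204.0], 0.61, array([648., 248., 232.])), ([270.0, 204.0], 0.21, array([497., 159., 232.]))]
lid_front_edge wrist [([232.0, 144.0], 0.56, array([648., 238., 232.])), ([25.0, 95.0], 0.41, array([633.,  69., 232.]))]
honey_center scene [([182.0, 209.0], 0.81, array([768., 155.,  43.]))]
honey_center wrist []
```

View pics/s4.png

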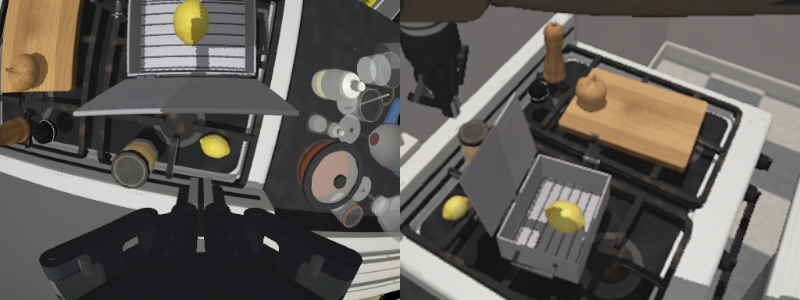

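The wrist view shows the lid's upper edge between box and fingers, around (187,112). The shut fingers are behind it, clear of the honey jar at (135,165). Lowering behind the lid, then pushing it forward.

```bash
python3 -m jog '[[[0,0,30],[0,0,0],255],[[0,0,58],[0,0,0],255],[[12,0,62],[0,0,0],255],[[25,0,62],[0,0,0],255],[[33,0,62],[0,0,0],255],[[41,0,61],[0,0,0],255],[[49,0,60],[0,0,0],255],[[57,0,58],[0,0,0],255],[[65,0,57],[0,0,0],255],[[74,0,57],[0,0,0],255],[[83,0,58],[0,0,0],255],[[92,0,59],[0,0,0],255],[[100,0,60],[0,0,0],255],[[106,0,61],[0,0,0],255],[[106,0,61],[0,0,0],255]]'; python3 sm.py
```

```text
clock: 10.65
eef_pos: [587.5, 243.2, 215.1]
ee_rot: [-0.001, -0.092, 0.996, -0.0]
ft_force: [0.1, -0.1, -0.0]
opening: 0.1
finger_force: 0.0
smoker frame [ 58.8  17.4 215.1] s -20.2 ft [ 0.1 -0.1 -0. ] 10.65
```

```bash
python3 - <<'E'
from h import *
f=manip.grab_frame("scene")
print([(np.round(k["location"]).tolist(),round(k["score"],2)) for k in manip.mark_of("scene","lid_front_edge")[:3]])
c,s=np.cos(.19),np.sin(.19)
for th in (1.8,1.5,1.3,1.1,.9):
    x=79-154*np.cos(th)+5*np.sin(th); print(th,proj(f,[533+c*x,215+s*x,82+154*np.sin(th)+5*np.cos(th)]).round())
cv2.imwrite("pics/s5.png",cv2.resize(f["img"][60:330,80:440],(800,600)))
E
```

```text
[([221.0, 214.0], 0.65)]
1.8 [188. 201.]
1.5 [208. 205.]
1.3 [222. 210.]
1.1 [235. 217.]
0.9 [247. 225.]
```

View pics/s5.png

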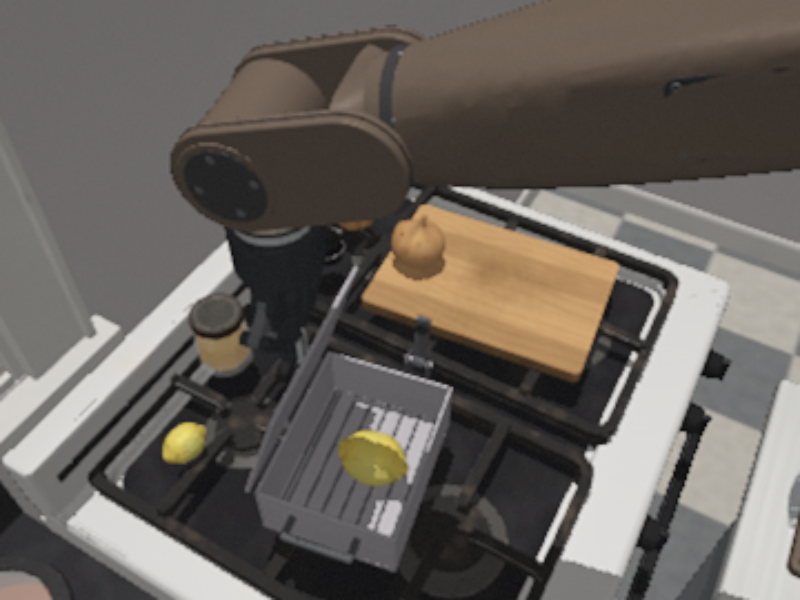

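The lid now leans forward at about 1.3 rad, with its edge at (221,214) as predicted. Continuing along the arc, slowing towards shut.

```bash
python3 -m jog '[[[8,0,2],[0,0,0],255],[[16,0,5],[0,0,0],255],[[24,0,8],[0,0,0],255],[[32,0,12],[0,0,0],255],[[39,0,16],[0,0,0],255],[[46,0,21],[0,0,0],255],[[53,0,26],[0,0,0],255],[[59,0,31],[0,0,0],255],[[65,0,37],[0,0,0],255],[[71,0,44],[0,0,0],255],[[77,0,51],[0,0,0],255],[[82,0,58],[0,0,0],255],[[87,0,66],[0,0,0],255],[[91,0,74],[0,0,0],255],[[94,0,81],[0,0,0],255],[[97,0,88],[0,0,0],255],[[99,0,95],[0,0,0],255],[[99,0,95],[0,0,0],255]]'; python3 sm.py
```

```text
clock: 12.25
eef_pos: [490.2, 224.8, 118.1]
ee_rot: [-0.002, -0.092, 0.996, -0.0]
ft_force: [1.0, 0.4, -1.0]
opening: 0.1
finger_force: 0.0
smoker frame [-40.2  17.7 118.1] s -119.2 ft [ 1.   0.4 -1. ] 12.25
```

```bash
python3 -m jog '[[[1,0,4],[0,0,0],255],[[2,0,8],[0,0,0],255],[[3,0,11],[0,0,0],255],[[3,0,14],[0,0,0],255],[[4,0,17],[0,0,0],255],[[4,0,19],[0,0,0],255],[[4,0,21],[0,0,0],255],[[4,0,23],[0,0,0],255],[[4,0,25],[0,0,0],255],[[4,0,27],[0,0,0],255],[[4,0,29],[0,0,0],255],[[4,0,30],[0,0,0],255],[[4,0,30],[0,0,0],255],[[4,0,30],[0,0,0],255]]'; python3 sm.py
```

```text
clock: 13.42
eef_pos: [487.9, 224.6, 90.2]
ee_rot: [0.0, -0.091, 0.996, 0.0]
ft_force: [-0.6, -0.2, 0.6]
opening: 0.1
finger_force: 0.0
smoker frame [-42.5  18.   90.2] s -121.5 ft [-0.6 -0.2  0.6] 13.4167
```

```bash
python3 -m jog '[[[0,0,1],[0,0,0],255],[[0,0,2],[0,0,0],255],[[0,0,3],[0,0,0],255],[[0,0,4],[0,0,0],255],[[0,0,5],[0,0,0],255],[[0,0,6],[0,0,0],255],[[0,0,6],[0,0,0],255],[[0,0,6],[0,0,0],255],[[0,0,6],[0,0,0],255]]'; python3 sm.py
```

```text
clock: 14.17
eef_pos: [488.0, 224.7, 86.8]
ee_rot: [-0.0, -0.092, 0.996, -0.0]
ft_force: [-6.2, -1.3, 13.0]
opening: -0.1
finger_force: 6.5
smoker frame [-42.3  18.   86.8] s -121.3 ft [-6.2 -1.3 13. ] 14.1667
```

Contact at z = 86.8, which is the shut lid's top, with 13 N holding it down, so the lid is shut. Now to the outside of the clamp.

```bash
python3 -m jog '[[[0,0,-25],[0,0,0],255],[[0,0,-60],[0,0,0],255],[[0,0,-95],[0,0,0],255],[[-4,-25,-115],[0,0,0],255],[[-12,-60,-115],[0,0,0],255],[[-12,-98,-115],[0,0,0],255],[[-12,-135,-115],[0,0,0],255],[[-12,-160,-115],[0,0,0],255],[[-12,-175,-115],[0,0,0],255],[[-12,-175,-115],[0,0,0],255],[[-12,-175,-115],[0,0,0],255]]'; python3 sm.py;  python3 - <<'E'
from h import *
F={c:manip.grab_frame(c) for c in("scene","wrist")}
for n in("clamp_arm_end","lid_front_edge"):
  for c in F: print(n,c,[(np.round(k["location"]).tolist(),round(k["score"],2),atz(F[c],k["location"],154 if n[0]=="c" else 87,c=="wrist").round()) for k in manip.mark_of(c,n)[:2]])
cv2.imwrite("pics/s6.png",np.hstack([cv2.resize(F["wrist"]["img"],(400,300)),cv2.resize(F["scene"]["img"][100:330,120:430],(400,300))]))
E
```

```text
clock: 15.08
eef_pos: [531.5, 54.2, 199.1]
ee_rot: [-0.0, -0.09, 0.996, 0.0]
ft_force: [0.8, -0.3, -0.4]
opening: -0.5
finger_force: 0.0
smoker frame [ -31.9 -157.7  199.1] s -110.9 ft [ 0.8 -0.3 -0.4] 15.0833
clamp_arm_end scene [([270.0, 204.0], 0.72, array([527., 101., 154.]))]
clamp_arm_end wrist [([313.0, 221.0], 0.63, array([530.,  94., 154.]))]
lid_front_edge scene [([270.0, 262.0], 0.7, array([468., 203.,  87.]))]
lid_front_edge wrist [([424.0, 150.0], 0.57, array([465., 207.,  87.]))]
```

View pics/s6.png

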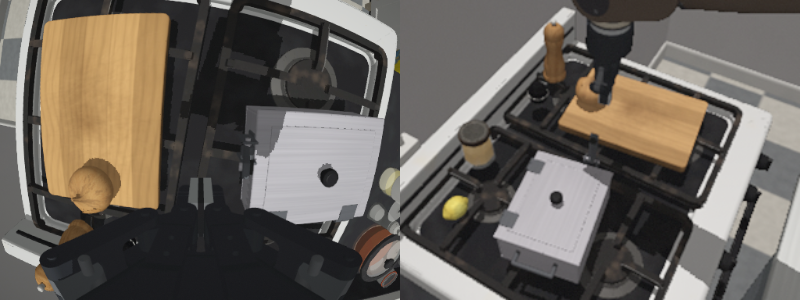

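The lid lies shut on the box, and the clamp still stands upright at (249,150) in the wrist view. The fingers are just outside it. Pushing it over.

```bash
python3 -m jog '[[[-2,0,25],[0,0,0],255],[[-3,0,50],[0,0,0],255],[[-3,6,60],[0,0,0],255],[[-3,14,60],[0,0,0],255],[[-3,22,59],[0,0,0],255],[[-3,30,58],[0,0,0],255],[[-3,37,58],[0,0,0],255],[[-3,44,58],[0,0,0],255],[[-3,50,59],[0,0,0],255],[[-3,56,61],[0,0,0],255],[[-3,61,64],[0,0,0],255],[[-3,66,68],[0,0,0],255],[[-3,70,71],[0,0,0],255],[[-3,73,75],[0,0,0],255],[[-3,76,79],[0,0,0],255],[[-3,79,83],[0,0,0],255],[[-3,81,87],[0,0,0],255],[[-3,83,91],[0,0,0],255],[[-3,83,91],[0,0,0],255]]'; python3 sm.py
```

```text
clock: 16.97
eef_pos: [518.6, 137.1, 107.0]
ee_rot: [-0.001, -0.092, 0.996, 0.0]
ft_force: [-0.2, 0.2, 0.8]
opening: 0.2
finger_force: 0.1
smoker frame [-28.9 -73.7 107. ] s -107.9 ft [-0.2  0.2  0.8] 16.9667
```

```bash
python3 -m jog '[[[0,1,3],[0,0,0],255],[[0,1,6],[0,0,0],255],[[0,1,8],[0,0,0],255],[[0,1,10],[0,0,0],255],[[0,1,12],[0,0,0],255],[[0,1,14],[0,0,0],255],[[0,1,15],[0,0,0],255],[[0,1,15],[0,0,0],255],[[0,1,15],[0,0,0],255]]'; python3 sm.py
```

```text
clock: 17.72
eef_pos: [519.2, 138.0, 96.7]
ee_rot: [-0.001, -0.092, 0.996, 0.0]
ft_force: [-8.9, -0.2, 18.4]
opening: 0.1
finger_force: 9.3
smoker frame [-28.1 -73.   96.7] s -107.1 ft [-8.9 -0.2 18.4] 17.7167
```

Contact at z = 96.7 matches the clamp's shut height of 97. Backing off and checking.

```bash
python3 -m jog '[[[0,0,-20],[0,0,0],255],[[0,0,-50],[0,0,0],255],[[0,-25,-90],[0,0,0],255],[[0,-60,-130],[0,0,0],255],[[0,-100,-150],[0,0,0],255],[[0,-140,-150],[0,0,0],255],[[0,-180,-150],[0,0,0],255],[[0,-220,-150],[0,0,0],255],[[0,-220,-150],[0,0,0],255],[[0,-220,-150],[0,0,0],255]]'; python3 - <<'E'
from h import *
F={c:manip.grab_frame(c) for c in("scene","top")}
for n in("clamp_arm_end","lid_front_edge"):
  M=[(c,manip.mark_of(c,n)) for c in F]
  if all(m for _,m in M): print(n,tri([ray(F[c],m[0]["location"]) for c,m in M]).round())
cv2.imwrite("pics/s7.png",np.hstack([cv2.resize(F["top"]["img"][90:310,90:390],(400,300)),cv2.resize(F["scene"]["img"][170:310,160:340],(400,300))]))
print(manip.get_obs()["eef_pos"],manip.get_obs()["ft_force"])
E
```

```text
clock: 18.55
eef_pos: [559.2, -81.9, 242.7]
ee_rot: [-0.0, -0.089, 0.996, -0.0]
ft_force: [0.1, -0.7, 0.4]
opening: -0.0
finger_force: 0.0
clamp_arm_end [518. 168.  94.]
lid_front_edge [462. 210.  89.]
[558.93177499 -76.98265939 242.99051633] [-0.35507213  0.56998552  0.21007423]
```

View pics/s7.png

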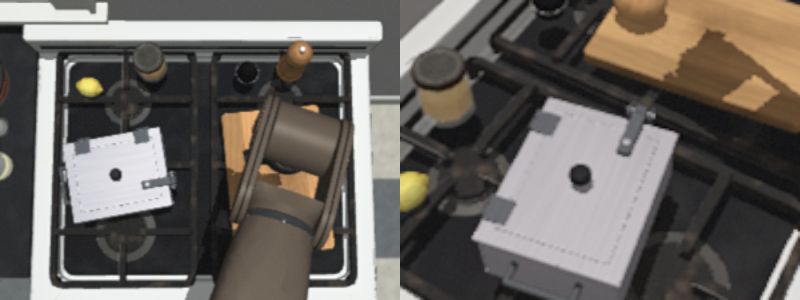

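The lid is flat shut, and the clamp lies flat over it at (632,130) in the right-hand crop. Its end is at z = 94, as it should be. The other items are where they were.

```bash
python3 -c "
from cell import manip
print(manip.close_job())"
```

```text
the job is handed in; nothing more can be done
None
```

The larger lemon from the board is in the smoker box, the lid is shut without slamming, the clamp lies flat on it, the other items were left alone, and I handed the job in at about 19 s.

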